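# Slide the worktop lights up to full on the dimmer's touch strip

## Robot

A 7-joint arm with a two-finger parallel gripper is mounted at the origin on a cart in front of the work surface, level with it; the furniture and walls round the work are solid. World frame = base frame: x ahead of the robot, y to its left, z up, the work surface at z = 0. Lengths are in mm, angles in rad, forces in N, time in s.
With the tool pointing down it reaches from about 400 to 875 mm from the base axis. Payload 4.4 kg.
Tool frame: the origin (TCP) lies midway between the tips of the shut fingers; the grasp point (between the pads) lies 19 mm behind it (env.tcp_to_grasp is the distance from the TCP to the grasp point, in mm); z points along the fingers, y is the line along which they close (so a half turn about z gives the same grasp; the last joint's range is limited). The gripper opens to 85 mm and grips with 20 to 120 N. Pads are 22 mm wide; open, the fingers measure 114 mm over their backs; the gripper's body (76 mm by 85 mm) begins 54 mm behind the grasp point. The pads swing forward as they close: fully open they stand 13 mm farther back than shut.
Start: joints at [-1.264, 0.628, 0.038, 1.517, -0.027, 0.996, -0.02], TCP at [236.723, 605.376, 231.313] pointing down, gripper open.
Joint ranges: [-3.06, 3.06], [-0.37, 2.12], [-1.25, 1.32], [0.18, 2.47], [-1.1, 4.24], [0.23, 1.98], [-2.94, 2.94]. Speed limits (rad/s): [2.57, 2.57, 3.14, 3.14, 3.14, 3.14, 3.14].

## Interface

Orientations are given as a unit quaternion [w, x, y, z].
In Python, from station import readout, capture, order, env gives the robot as it stands. The module is installed in compiled form; this text tells all that it offers.
- The arm moves only by the shell command python3 -m crank 'ROWS' [FORCE]. ROWS is JSON, a list that holds one entry, the list of rows, each a list of 5 numbers: the finger opening in m, from 0 to 0.0854, then the shift along the tool's x, y, z in m, then the turn about the tool's z in rad. In form: [[[claw, dx, dy, dz, roll], ...]]. A call has 1 to 12 rows; each row shifts and turns the commanded pose from where the row before left it, along the tool's axes as they then stand; what a row does not reach is not made up. A row lasts 1/8 s, in which the tool goes at most 62.5 mm and 10.7 degrees, less where a joint would pass 70% of its speed; a pose out of reach is approached as far as the arm can. A call with a gripper value outside its range is refused whole. The fingers move at their own pace and stop on an object; FORCE is the grip in N (left out, the last holds). Time passes only in rows, so rows that do not move let the fingers close. It gives the time, the measured TCP pose, the force, the opening and the grip force at its end, in the units of the state.
- readout.read_state(): the state, without advancing time (a new reading comes with each control period).
- capture(name): name is "scene" or "side" or "wrist"; returns a dict with "color" (400x640x3 uint8, blue, green, red), "fov_y" (degrees; the focal length in pixels is half the picture's height over the tangent of half this angle, whatever the lens; pixels are square), "cx", "cy" (the principal point, pixels), "dist" ([k1, k2, p1, p2, k3] as OpenCV has them; the pictures are not rectified), "R" (3x3) and "t" (3): a world point X has camera coordinates R X + t. Camera axes: x right, y down, z forward; pixel columns grow to the right and rows downward; lengths in mm; the calibration is good to about 2 mm. A picture is of the moment at which its call begins. There is no depth.
- order.job_done(): hands the job in; it is judged then, once.
The state is a dict: "t": time; "qpos": joint angles; "joint_velocities": joint speeds; "tau": joint torques, N m; "tcp_pos": TCP position; "tcp_rot": TCP orientation; "contact_force": force on the tool from outside, world axes, zero at the start; "ft_torque": the same for the moment, N m; "gripper_width": finger opening in mm; "grasp_force": force on a finger pad.
Only numpy, scipy, OpenCV 4.12 (cv2) and the standard library are available. Lean on these libraries where they do the work, as an engineer would, in place of code of your own. Each camera call takes 0.05 s, during which the arm holds its last target. There are 200 camera calls.

## Task

Turn the worktop lights up to full: with the fingers shut and pointing straight down, come down from above onto the smallest white dot of the round dimmer's black C-shaped touch strip and slide the fingertips along the strip over every dot to the largest, in one stroke with a light touch, without lifting off on the way. Finish with the fingertips still resting lightly on the largest dot, the strip pressed a little down, and hold them there to save the setting. Do not disturb the tealight or the jars and tin around it, and pick nothing up.

Things in the scene. Friction and masses are not known exactly. Their poses are not given: they have to be found in the camera images.
- dimmer: round low light dimmer, a grey disc 170 mm across and 16 mm high, fixed on a thin wooden place mat; a black C-shaped touch strip lies on it. Origin: centre of its underside (4 mm above the worktop); z up. It may be turned any way. The middle of the strip's 120 degree gap, with a small dark slot at the rim, lies toward its -x; dot4 lies toward its +x.
- touch_strip (a joint): how far the touch strip is pressed down, in m: 0 untouched, 0.006 bottomed. The strip moves straight down as one piece on a soft spring: about 1.3 N to start, 0.4 N more per mm, about 3.7 N at the bottom; from there it is rigid. It counts as touched from 0.8 mm down; 2 to 4 mm is a good light touch. It springs back when let go.
- dot1 (a point): centre of the smallest white dot (4.0 mm across) on the strip's top face. The seven dots grow from dot1 to dot7 and lie on the strip's centre line, an arc of radius 58 mm about the dimmer's centre, 40 degrees (about 40 mm) apart, clockwise seen from above. The strip is 22 mm wide; its flat top is 27 mm above the worktop when untouched and 7 mm above the disc, and each end is rounded 11 mm beyond the end dot. The dots move down with the strip.
- dot2 (a point): centre of the second white dot in size (6.2 mm across) on the strip's top face, 40 degrees further clockwise along the arc than the dot before it
- dot3 (a point): centre of the third white dot in size (8.4 mm across) on the strip's top face, 40 degrees further clockwise along the arc than the dot before it
- dot4 (a point): centre of the fourth white dot in size (10.6 mm across) on the strip's top face, 40 degrees further clockwise along the arc than the dot before it
- dot5 (a point): centre of the fifth white dot in size (12.8 mm across) on the strip's top face, 40 degrees further clockwise along the arc than the dot before it
- dot6 (a point): centre of the sixth white dot in size (15.0 mm across) on the strip's top face, 40 degrees further clockwise along the arc than the dot before it
- dot7 (a point): centre of the largest white dot (17.2 mm across) on the strip's top face, 40 degrees further clockwise along the arc than the dot before it; the strip ends here.
- mat: thin wooden place mat, 190x460x4 mm, fixed on the worktop under the dimmer, jars and tin; origin: centre of its underside; y along its length. Wall cabinets hang over the worktop from about 0.6 m ahead of the robot, 0.54 m up: keep the wrist on the near side of them, also on the way there.
- tealight: small red tealight in a silver cup, 38 mm across and 15 mm high, standing loose on the middle of the dimmer; origin: centre of its underside. Leave alone.
- spice_0: spice jar with green cap, 46 mm across, 106 mm high, loose near an end of the mat; origin: centre of its underside. Leave alone.
- tin_small: low food tin, 75 mm across, 58 mm high, loose near an end of the mat; origin: centre of its underside. Leave alone.
- salt_shaker: salt shaker, 44 mm across, 90 mm high, loose near an end of the mat; origin: centre of its underside. Leave alone.
- honey_jar: honey jar with red lid, 65 mm across, 100 mm high, loose near an end of the mat; origin: centre of its underside. Leave alone.

How it is judged:
By the outcome, as a careful person would: the job done as asked, in the order asked, and still so for the second after the job is handed in, while the arm keeps its last pose, push and grip.
It also fails if it takes over 45 s, if anything falls off the work surface, if the arm or the gripper's body presses on something with over 40 N, if the wrist force passes 120 N, or if a joint passes its speed limit or range.

## Working session

There is one attempt and no reset: what is moved stays moved. The work goes in short steps, Python scripts to look and compute and a shell command to move; the robot and the scene stay as the last step left them, time stands still between calls to the robot, and variables do not carry over. Pictures are saved under pics/ and viewed, at most 10 in all, crops included, and the job is handed in when it is done.

```bash
mkdir -p pics; python3 - <<'E'
from station import readout,capture,env
import cv2,numpy as np
s=readout.read_state();print({k:np.round(v,3).tolist() for k,v in s.items()})
for n in("scene","side","wrist"):
    c=capture(n);cv2.imwrite(f"pics/{n}0.png",c["color"]);print(n,c["fov_y"],c["cx"],c["cy"],c["dist"],np.round(-np.array(c["R"]).T@c["t"],0))
E
```

```text
{'t': 0.0, 'qpos': [-1.264, 0.629, 0.038, 1.518, -0.027, 0.996, -0.02], 'joint_velocities': [-0.001, -0.001, -0.001, 0.001, -0.001, 0.0, 0.0], 'tau': [0.0, -56.34, 1.226, -19.344, 0.011, 0.011, 0.0], 'tcp_pos': [236.457, 604.801, 230.392], 'tcp_rot': [-0.0, 0.185, 0.983, -0.001], 'contact_force': [0.515, -0.815, 0.044], 'ft_torque': [-0.024, 0.005, 0.008], 'grasp_force': 0.0, 'gripper_width': 85.785}
scene 42.731796226914355 331.6171914741098 206.86498629918896 [-0.03027404  0.          0.          0.          0.        ] [ -31. -705.  535.]
side 46.99233119926296 319.69575498832097 202.65201184278354 [0.03125453 0.         0.         0.         0.        ] [512. 790. 506.]
wrist 60.68962854929306 318.465227881491 201.50764160133042 [-0.06273901  0.          0.          0.          0.        ] [160. 634. 373.]
```

View pics/scene0.png

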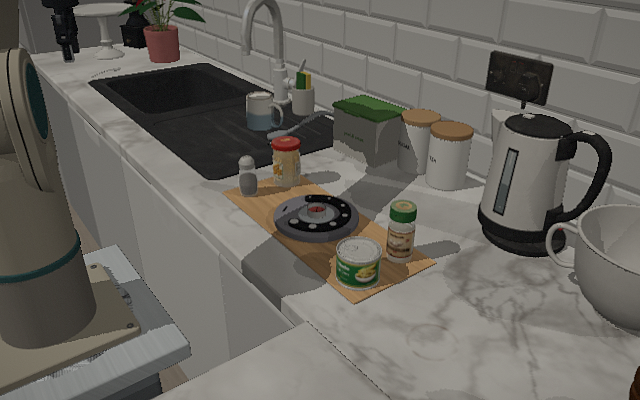

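View pics/side0.png

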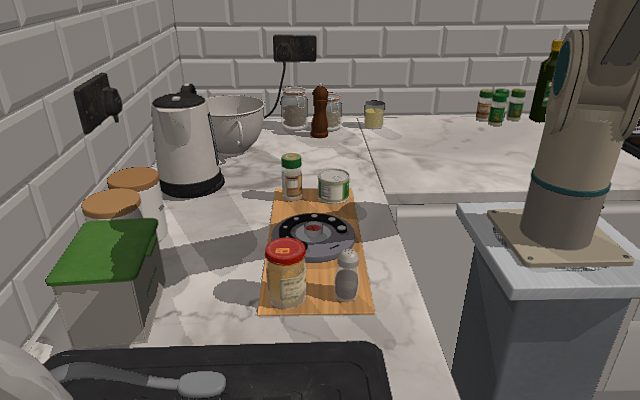

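The scene view shows the dimmer at about (316,214) and the side view at about (314,235). The tealight is in its middle, with the honey jar and salt shaker at one end of the mat and the spice jar and tin at the other. Next I'll locate the dots by casting rays onto z=27.

```bash
cat > h.py <<'E'
import cv2,numpy as np
from station import readout,capture
def ray(c,uv,z):
    f=200/np.tan(np.radians(c["fov_y"]/2));K=np.array([[f,0,c["cx"]],[0,f,c["cy"]],[0,0,1]])
    p=cv2.undistortPoints(np.array(uv,float).reshape(-1,1,2),K,np.array(c["dist"])).reshape(-1,2)
    R=np.array(c["R"]);o=-R.T@np.array(c["t"]);d=np.c_[p,np.ones(len(p))]@R
    return (o+d*((z-o[2])/d[:,2])[:,None])[:,:2]
def dots(c,ctr,thr=130):
    "bright low-saturation blobs lying 45..72 mm from ctr on z=27"
    h=cv2.cvtColor(c["color"],cv2.COLOR_BGR2HSV);m=((h[...,2]>thr)&(h[...,1]<60)).astype(np.uint8)
    n,_,st,ce=cv2.connectedComponentsWithStats(m)
    out=[]
    for i in range(1,n):
        w=ray(c,[ce[i]],27)[0]
        if st[i,4]<2000 and abs(np.hypot(*(w-ctr))-58)<14: out.append((*np.round(ce[i],1).tolist(),int(st[i,4]),*np.round(w,1).tolist()))
    return out
E
python3 - <<'E'
from h import *
for n,u in(("scene",(316,214)),("side",(314,233))):
    c=capture(n);w=ray(c,[u],27)[0];print(n,w);print(*dots(c,w,140),sep="\n")
    x,y=u;cv2.imwrite(f"pics/{n}1.png",cv2.resize(c["color"][y-50:y+50,x-66:x+66],None,fx=6,fy=6,interpolation=cv2.INTER_CUBIC))
E
```

```text
scene [485.74614818 -11.48650814]

side [489.82010884  13.10296886]
```

View pics/scene1.png

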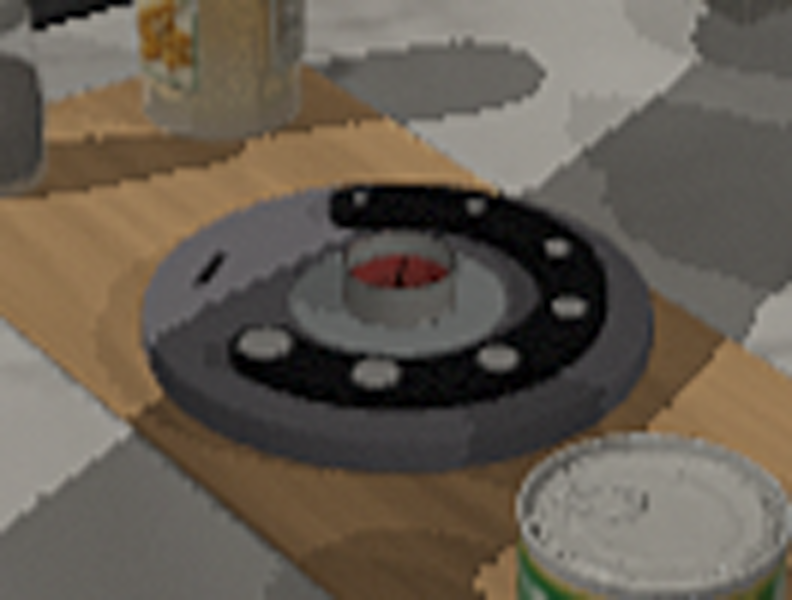

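The crop shows all seven dots: dot1 at about (361,198), then clockwise through dot4 (569,307) to dot7 (264,343). The slot is at left (210,267). I'll convert these to world positions and fit a circle.

```bash
python3 - <<'E'
from h import *
c=capture("scene");P=np.array([(361,198),(477,206),(556,247),(569,307),(498,357),(376,373),(264,343)])/6+[250,164]
w=ray(c,P,27);print(w.round(1))
A=np.c_[np.ones(7),np.zeros(7)]
k=np.radians(40*(3-np.arange(7)))
M=np.r_[np.c_[np.cos(k),-np.sin(k),np.ones(7),0*k],np.c_[np.sin(k),np.cos(k),0*k,np.ones(7)]]
a,b,x,y=np.linalg.lstsq(M,np.r_[w[:,0],w[:,1]],rcond=None)[0];print("r",np.hypot(a,b),"yaw",np.degrees(np.arctan2(b,a)),"c",x,y)
s=readout.read_state();from scipy.spatial.transform import Rotation as Ro
q=s["tcp_rot"];R=Ro.from_quat([q[1],q[2],q[3],q[0]]);print(R.as_matrix().round(3));d=np.array([x,y,230])-s["tcp_pos"];print("tool shift",R.inv().apply(d))
E
```

```text
[[517.6  51.7]
 [546.5  23.3]
 [550.2 -15.2]
 [528.4 -48.6]
 [490.4 -59.3]
 [453.7 -44.1]
 [435.8  -8.2]]
r 58.17549178394951 yaw -53.75557565202479 c 493.9967959928857 -1.745427365867279
[[-0.931  0.364 -0.   ]
 [ 0.364  0.931 -0.001]
 [ 0.    -0.001 -1.   ]]
tool shift [-460.75199223 -471.53776149    1.2591548 ]
```

View pics/wrist0.png

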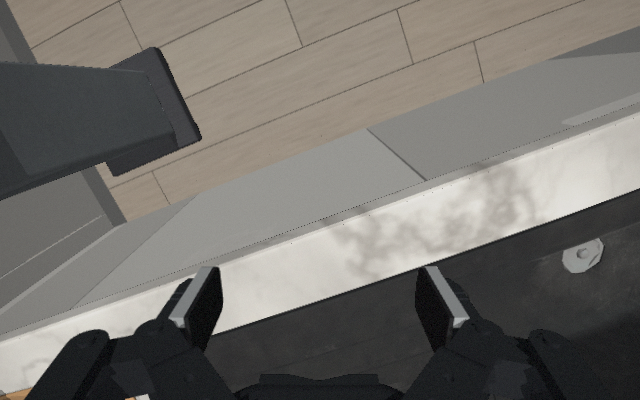

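```bash
cat >> h.py <<'E'
def fit(w):
    n=len(w);k=np.radians(40*(3-np.arange(7)))
    M=np.r_[np.c_[np.cos(k),-np.sin(k),np.ones(7),0*k],np.c_[np.sin(k),np.cos(k),0*k,np.ones(7)]]
    a,b,x,y=np.linalg.lstsq(M,np.r_[w[:,0],w[:,1]],rcond=None)[0];return np.hypot(a,b),np.degrees(np.arctan2(b,a)),x,y
E
python3 - <<'E'
from h import *
c=capture("scene")
print("spice",ray(c,[(403,206)],110),"honey",ray(c,[(286,143)],104),"salt",ray(c,[(246,159)],92),"tin",ray(c,[(358,250)],62))
c=capture("side")
print("spice",ray(c,[(291,159)],110),"honey",ray(c,[(286,250)],104),"salt",ray(c,[(348,255)],90),"tin",ray(c,[(333,178)],62))
c=capture("wrist");s=readout.read_state()["tcp_pos"];
R=np.array(c["R"]);print("cam fwd",R[2].round(3),"at z=27+80 below tcp centre hit rel tcp",ray(c,[(320,200)],s[2]-120)-s[:2])
E
```

```text
spice [[ 535.79943874 -190.99713834]] honey [[537.12542901 167.45930646]] salt [[437.36113039 168.45758262]] tin [[ 435.93961681 -193.19084439]]
spice [[ 535.69625456 -169.38717272]] honey [[538.68301278 186.85058593]] salt [[440.67231926 183.65778401]] tin [[ 440.58833878 -168.72290979]]
cam fwd [ 0.295 -0.116 -0.948] at z=27+80 below tcp centre hit rel tcp [[ 4.70587903 -1.53544411]]
```

View pics/side1.png

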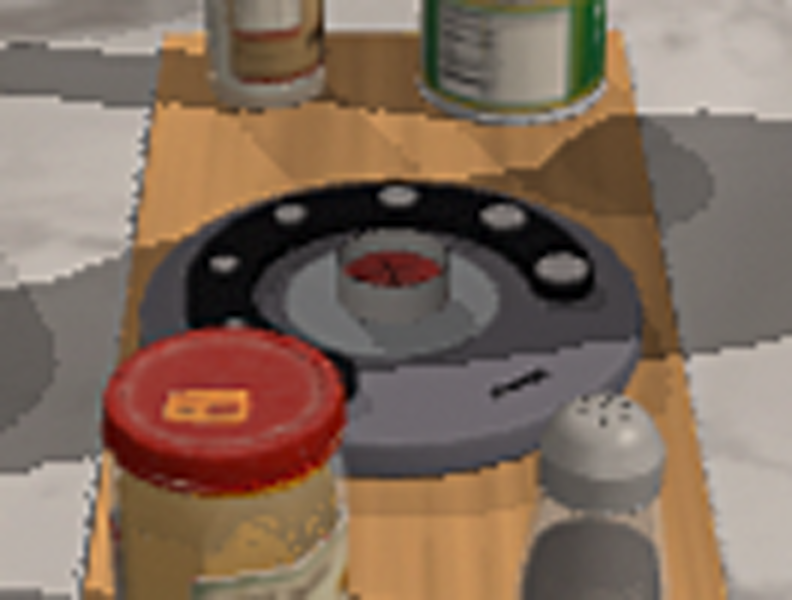

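The side crop shows dot3 to dot7 clear at (224,263), (290,213), (398,196), (503,215) and (562,268). The honey jar hides dot1 and dot2.

```bash
python3 - <<'E'
from h import *
k=np.radians(40*(3-np.arange(7)))
for n,o,P,i in(("scene",(250,164),[(361,198),(477,206),(556,247),(569,307),(498,357),(376,373),(264,343)],range(7)),
 ("side",(248,183),[(224,263),(290,213),(398,196),(503,215),(562,268)],range(2,7))):
    w=ray(capture(n),(np.array(P)+.5)/6-.5+np.array(o),27);i=list(i);kk=k[i];e=np.ones(len(i))
    M=np.r_[np.c_[np.cos(kk),-np.sin(kk),e,0*e],np.c_[np.sin(kk),np.cos(kk),0*e,e]]
    a,b,x,y=np.linalg.lstsq(M,w.T.ravel(),rcond=None)[0];print(n,"r",np.hypot(a,b),"yaw",np.degrees(np.arctan2(b,a)),"c",x,y)
E
```

```text
scene r 58.30402735407425 yaw -53.72230632811088 c 494.3038157697772 0.07057767307597373
side r 57.96306832290866 yaw -53.54307645257221 c 491.54404362958 -0.8569958793493032
```

```bash
python3 -m crank '[[[0,0,0,0,-0.125],[0,0,0,0,-0.125],[0,0,0,0,-0.125],[0,-0.014,-0.031,0,0],[0,-0.014,-0.031,0,0],[0,-0.014,-0.031,0,0],[0,-0.014,-0.031,0,0],[0,-0.014,-0.031,0,0],[0,-0.014,-0.031,0,0],[0,-0.014,-0.031,0,0],[0,-0.014,-0.031,0,0],[0,-0.014,-0.031,0,0]]]' 20
```

```text
t: 2.05
tcp_pos: [363.9, 325.7, 231.6]
tcp_rot: [0.0, -0.001, 1.0, 0.0]
contact_force: [0.3, 0.0, -0.4]
gripper_width: -0.2
grasp_force: 0.0
```

```bash
python3 -m crank '[[[0,-0.0152,-0.0273,0,0],[0,-0.0152,-0.0273,0,0],[0,-0.0152,-0.0273,0,0],[0,-0.0152,-0.0273,0,0],[0,-0.0152,-0.0273,0,0],[0,-0.0152,-0.0273,0,0],[0,-0.0152,-0.0273,0,0],[0,-0.0152,-0.0273,0,0],[0,-0.0152,-0.0273,0,0],[0,-0.0152,-0.0273,0,0],[0,0,0,0.04,0],[0,0,0,0.04,0]]]' && python3 - <<'E'
from h import *
c=capture("wrist");cv2.imwrite("pics/w1.png",c["color"]);print(readout.read_state()["tcp_pos"])
E
```

```text
t: 3.55
tcp_pos: [516.8, 53.5, 150.9]
tcp_rot: [0.001, -0.0, 1.0, 0.0]
contact_force: [-0.1, 0.3, -0.4]
gripper_width: -0.1
grasp_force: 0.0
[513.04263092  53.32367461 146.18626347]
```

View pics/w1.png

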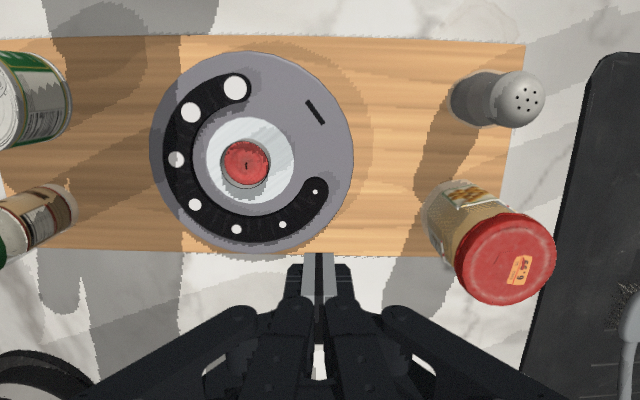

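The wrist view shows all seven dots: dot1 (315,192), dot2 (283,225), dot3 (236,229), dot4 (195,205), dot5 (176,159), dot6 (191,113), dot7 (235,88). The closed fingers are at (320,260), well clear of the jars.

```bash
python3 - <<'E'
from h import *
c=capture("wrist");g=cv2.cvtColor(c["color"],cv2.COLOR_BGR2GRAY)
P=[]
for u,v,r in[(315,192,6),(282.5,225,8),(236,229,9),(195,205,11),(176,159,13),(191,113,14),(235,88,16)]:
    u0,v0=int(u)-r,int(v)-r;p=g[v0:v0+2*r+1,u0:u0+2*r+1].astype(float);_,m=cv2.threshold(p.astype(np.uint8),0,1,cv2.THRESH_OTSU)
    M=cv2.moments(m,True);P.append((u0+M["m10"]/M["m00"],v0+M["m01"]/M["m00"]))
w=ray(c,P,27);print(np.round(P,1).tolist(),w.round(1).tolist());print("r,yaw,c",fit(w));s=readout.read_state();print(s["tcp_pos"],s["contact_force"])
E
```

```text
[[315.0, 197.6], [281.1, 229.1], [236.7, 232.0], [195.3, 208.9], [174.9, 165.7], [188.0, 115.9], [234.5, 93.9]] [[514.6, 49.6], [542.0, 21.3], [544.8, -16.0], [524.4, -48.8], [488.2, -61.3], [449.9, -46.4], [434.2, -9.8]]
r,yaw,c (np.float64(57.312720602502615), np.float64(-53.44030228611871), np.float64(490.5589002577999), np.float64(-3.540538425162623))
[513.06201453  53.44857719 148.2261398 ] [-1.81891114  0.01802339 -0.76147543]
```

```bash
python3 - <<'E'
from h import *
for _ in range(3): c=capture("wrist")
g=cv2.cvtColor(c["color"],cv2.COLOR_BGR2GRAY)
P=[]
for u,v,r in[(315,197.6,6),(282,230,8),(237,233,9),(195,209,11),(175,165.7,13),(189,117,14),(234,94,16)]:
  for _ in range(3):
    u0,v0=round(u)-r,round(v)-r;p=g[v0:v0+2*r+1,u0:u0+2*r+1];_,m=cv2.threshold(p,0,1,cv2.THRESH_OTSU)
    M=cv2.moments(m,True);u,v=u0+M["m10"]/M["m00"],v0+M["m01"]/M["m00"]
  P.append((u,v))
w=ray(c,P,27);print(np.round(P,1).tolist(),w.round(1).tolist());print("r,yaw,c",fit(w));s=readout.read_state();print(s["tcp_pos"],s["contact_force"])
E
```

```text
[[314.1, 192.8], [281.6, 225.1], [235.6, 229.8], [192.7, 206.9], [175.8, 160.1], [189.7, 112.6], [234.7, 89.0]] [[515.9, 49.7], [544.5, 22.1], [548.9, -17.3], [528.4, -52.0], [488.6, -61.3], [451.6, -45.9], [434.5, -9.8]]
r,yaw,c (np.float64(58.499586315913476), np.float64(-53.7416465670642), np.float64(492.4843761137152), np.float64(-3.717424013247971))
[516.83584394  54.1867104  152.42929411] [-0.19760492  0.7988532   0.32065444]
```

```bash
python3 -m crank '[[[0,0,0,0.04,0],[0,0,0,0.02,0],[0,0,0,0,0],[0,0,0,0,0],[0,0,0,0,0],[0,0,0,0,0]]]'; for i in 1 2 3; do python3 -c "
from h import *
capture('wrist');s=readout.read_state();print(s['t'],s['tcp_pos'],s['contact_force'],s['joint_velocities'].round(3) if hasattr(s['joint_velocities'],'round') else s['joint_velocities'])"; done
```

```text
t: 4.55
tcp_pos: [516.5, 54.1, 92.2]
tcp_rot: [0.001, -0.001, 1.0, 0.0]
contact_force: [0.5, 0.0, 0.3]
gripper_width: -0.0
grasp_force: 0.0
4.6 [516.3325513   54.05003666  91.93343747] [ 0.83666096 -0.08512464 -0.32943763] [ 0.002  0.007 -0.001  0.004 -0.    -0.002  0.   ]
4.65 [516.19201039  54.00917396  91.74832165] [-0.11559387 -0.40279355 -0.88731779] [-0.001  0.004  0.     0.004 -0.001 -0.003 -0.   ]
4.7 [516.07221617  53.98933541  91.58467443] [ 0.0429269  -0.14928479 -0.23875315] [-0.     0.003  0.002  0.    -0.    -0.     0.002]
```

```bash
python3 -m crank '[[[0,0,-0.002,0.02,0],[0,0,0,0.02,0],[0,0,0,0.0165,0],[0,0,0,0,0],[0,0,0,0,0],[0,0,0,0,0],[0,0,0,0,0],[0,0,0,0,0]]]'; python3 -c "
from h import *
c=capture('wrist');cv2.imwrite('pics/w2.png',c['color'][100:350,160:480].repeat(2,0).repeat(2,1));s=readout.read_state();print(s['t'],s['tcp_pos'],s['contact_force'])"
```

```text
t: 5.7
tcp_pos: [516.1, 52.0, 35.1]
tcp_rot: [0.0, -0.001, 1.0, 0.0]
contact_force: [0.2, 0.6, 0.8]
gripper_width: -0.1
grasp_force: 0.0
5.75 [516.06635589  51.9846206   35.02424171] [ 0.72823143  0.02726309 -0.33233977]
```

View pics/w2.png

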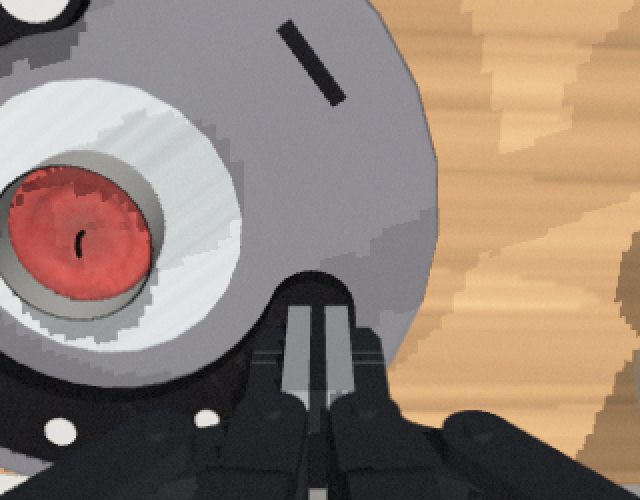

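```bash
python3 - <<'E'
from h import *
c=capture("wrist");f=200/np.tan(np.radians(c["fov_y"]/2))
uv=lambda p:(np.array(p)-[160,100])*1.0
q=lambda cr:(np.array(cr,float)+.5)/2-.5+[160,100]
# strip end outline points and dots 2,3 seen in the crop -> world
print("end outline",ray(c,q([(272,300),(285,278),(312,270),(342,280),(354,305)]),27).round(1).tolist())
print("dot2?,dot3",ray(c,q([(207,420),(61,432)]),27).round(1).tolist());s=readout.read_state();print(s["tcp_pos"])
w=ray(c,q([(272,300),(285,278),(312,270),(342,280),(354,305)]),27)
A=np.c_[2*w,np.ones(5)];r=np.linalg.lstsq(A,(w**2).sum(1),rcond=None)[0];print("circle",r[:2],np.sqrt(r[2]+r[:2]@r[:2]))
print("finger corners at tcp z",ray(c,q([(287,306),(350,306)]),s["tcp_pos"][2]).round(1).tolist())
E
```

```text
end outline [[509.5, 40.0], [503.6, 43.3], [501.5, 49.8], [504.1, 57.1], [510.8, 60.1]]
dot2?,dot3 [[544.6, 22.2], [549.0, -17.2]]
[515.99043226  52.01080962  34.9603839 ]
circle [511.49253639  49.97825067] 10.186279630271288
finger corners at tcp z [[507.1, 44.1], [507.0, 58.7]]
```

```bash
python3 -m crank '[[[0,0,-0.001,0.004,0],[0,0,0,0.004,0],[0,0,0,0.003,0],[0,0,0,0,0],[0,0,0,0,0],[0,0,0,0,0]]]'; python3 - <<'E'
from h import *
for _ in range(2): capture("side"); s=readout.read_state();print(s["tcp_pos"],s["contact_force"])
a=np.radians(66.35-8*np.arange(31));p=58*np.c_[np.cos(a),np.sin(a)];d=np.diff(p,axis=0)*[-1,1]/1000
print(d.round(4).tolist());print((p+[492.7,-2])[[0,10,20,30]].round(1))
E
```

```text
t: 6.55
tcp_pos: [515.9, 50.8, 23.9]
tcp_rot: [0.0, -0.001, 1.0, -0.0]
contact_force: [-0.8, -0.7, 3.0]
gripper_width: -0.1
grasp_force: 1.3
[515.89144266  50.81744561  23.90568805] [-0.37866583 -0.42348387  2.59317881]
[515.9005245   50.84171743  23.8890229 ] [ 0.2078324  -1.73125833  2.71314987]
[[-0.0072, -0.0038], [-0.0066, -0.0047], [-0.0059, -0.0056], [-0.005, -0.0063], [-0.0041, -0.007], [-0.0031, -0.0075], [-0.002, -0.0078], [-0.0009, -0.008], [0.0002, -0.0081], [0.0014, -0.008], [0.0025, -0.0077], [0.0035, -0.0073], [0.0045, -0.0067], [0.0054, -0.006], [0.0062, -0.0052], [0.0068, -0.0043], [0.0074, -0.0033], [0.0078, -0.0023], [0.008, -0.0012], [0.0081, -0.0], [0.008, 0.0011], [0.0078, 0.0022], [0.0074, 0.0032], [0.0069, 0.0042], [0.0062, 0.0052], [0.0055, 0.006], [0.0046, 0.0067], [0.0036, 0.0073], [0.0025, 0.0077], [0.0015, 0.008]]
[[516.   51.1]
 [549.1 -15.7]
 [489.  -59.9]
 [435.1  -8.4]]
```

Force is about 2.6 N and z is 23.9, so the strip is pressed about 3 mm. I'll stroke in segments.

```bash
python3 -m crank '[[[0,-0.0072,-0.0038,0,0],[0,-0.0066,-0.0047,0,0],[0,-0.0059,-0.0056,0,0],[0,-0.005,-0.0063,0,0],[0,-0.0041,-0.007,0,0]]]'
```

```text
t: 7.28
tcp_pos: [545.5, 23.3, 23.8]
tcp_rot: [0.0, -0.001, 1.0, 0.0]
contact_force: [-1.2, 1.5, 3.0]
gripper_width: -0.1
grasp_force: 1.3
```

```bash
python3 -m crank '[[[0,-0.0031,-0.0075,0,0],[0,-0.002,-0.0078,0,0],[0,-0.0009,-0.008,0,0],[0,0.0002,-0.0081,0,0],[0,0.0014,-0.008,0,0],[0,0.0025,-0.0077,0,0],[0,0.0035,-0.0073,0,0],[0,0.0045,-0.0067,0,0]]]'
```

```text
t: 8.28
tcp_pos: [538.8, -38.0, 23.9]
tcp_rot: [0.0, -0.001, 1.0, -0.0]
contact_force: [2.0, 0.7, 2.8]
gripper_width: -0.1
grasp_force: 1.3
```

```bash
python3 -m crank '[[[0,0.0054,-0.006,0,0],[0,0.0062,-0.0052,0,0],[0,0.0068,-0.0043,0,0],[0,0.0074,-0.0033,0,0],[0,0.0078,-0.0023,0,0],[0,0.008,-0.0012,0,0],[0,0.0081,0,0,0],[0,0.008,0.0011,0,0]]]'
```

```text
t: 9.28
tcp_pos: [480.6, -58.9, 23.8]
tcp_rot: [0.0, -0.001, 1.0, -0.0]
contact_force: [1.5, -0.9, 2.2]
gripper_width: 0.4
grasp_force: 1.3
```

```bash
python3 -m crank '[[[0,0.0078,0.0022,0,0],[0,0.0074,0.0032,0,0],[0,0.0069,0.0042,0,0],[0,0.0062,0.0052,0,0],[0,0.0055,0.006,0,0],[0,0.0046,0.0067,0,0],[0,0.0036,0.0073,0,0],[0,0.0025,0.0077,0,0],[0,0.0015,0.008,0,0],[0,0,0,0,0],[0,0,0,0,0],[0,0,0,0,0]]]'; python3 -c "
from h import *
c=capture('wrist');cv2.imwrite('pics/w3.png',c['color']);s=readout.read_state();print(s['t'],s['tcp_pos'],s['contact_force'])"
```

```text
t: 10.78
tcp_pos: [434.7, -9.2, 23.5]
tcp_rot: [-0.002, -0.001, 1.0, -0.0]
contact_force: [-1.8, 1.0, 3.2]
gripper_width: 0.1
grasp_force: 1.4
10.825 [434.88491282  -9.27589083  23.53849221] [-1.73130257  0.32965759  2.19557904]
```

View pics/w3.png

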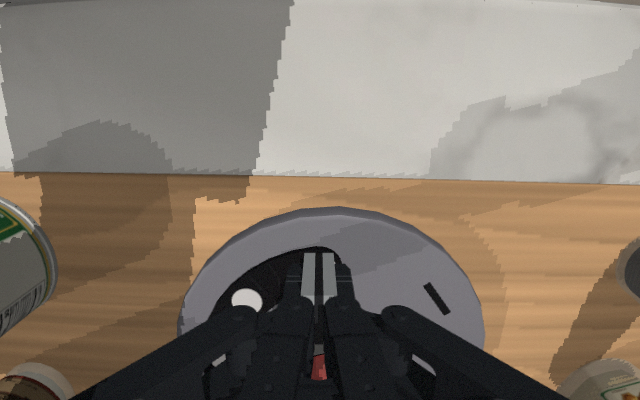

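The wrist view shows the fingertips on the strip's end at (318,255), covering dot7. Dot6 is at (245,299) and the tealight is still in place. I'll hold briefly, then hand in.

```bash
python3 -m crank '[[[0,0,0,0,0],[0,0,0,0,0],[0,0,0,0,0],[0,0,0,0,0],[0,0,0,0,0],[0,0,0,0,0],[0,0,0,0,0],[0,0,0,0,0],[0,0,0,0,0],[0,0,0,0,0]]]' && python3 -c "
from station import order
print(order.job_done())"
```

```text
t: 12.08
tcp_pos: [435.5, -9.3, 23.7]
tcp_rot: [-0.001, -0.001, 1.0, -0.0]
contact_force: [-2.1, -1.9, 3.4]
gripper_width: -0.1
grasp_force: 1.3
the job is handed in; nothing more can be done
None
```

I slid the shut fingertips from dot1 to dot7 in one light stroke, with the strip about 3 mm down throughout. They were held resting on dot7 and the job was handed in at about 12 s; it returned no verdict.

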